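# Set out the microscope samples in list order

## Robot

A 7-joint arm with a two-finger parallel gripper is mounted at the origin on the work surface. World frame = base frame: x ahead of the robot, y to its left, z up, the work surface at z = 0. Lengths are in m, angles in degrees, forces in N, time in s.
With the tool pointing down it reaches from about 0.4 to 0.85 m from the base axis. Payload 4.5 kg.
Tool frame: the origin (TCP) lies between the finger pads; the fingertips stand 25 mm ahead of it and the grasp point (between the pads) lies 6 mm ahead of it; z points along the fingers, x is the direction in which the jaws open and shut, and the axes are right-handed (so a half turn about z gives the same grasp; the last joint's range is limited). The gripper opens to 88 mm and grips with 3 to 60 N. Pads are 18 mm wide; open, the fingers measure 123 mm over their backs; the gripper's body (75 mm by 187 mm) begins 45 mm behind the grasp point.
Start: joints at [65.936, 39.483, -11.15, 89.685, 9.013, 51.709, -12.324], TCP at [0.274, -0.562, 0.264] pointing down, gripper open.
Joint ranges: [-172.22, 172.22], [-26.19, 119.32], [-84.43, 86.54], [7.71, 146.69], [-57.33, 237.33], [2.42, 119.75], [-152.13, 152.13]. Speed limits (degrees/s): [147.25, 147.25, 180, 180, 180, 180, 180].

## Interface

Orientations are given as a 3x3 rotation matrix whose columns are the frame's x, y, z axes.
In Python, from cell import * gives the robot as it stands.
- The arm moves only by the shell command python3 -m crank 'ROWS' [FORCE]. ROWS is JSON, a list of rows, each a list of 7 numbers: the turn, a rotation vector about the tool's x, y, z in degrees, then the shift along the tool's x, y, z in cm, then the gripper's target within -1 to 1 (fully open at 1, half-way at 0, shut at -1). A call has 1 to 10 rows; each row shifts and turns the commanded pose from where the row before left it, along the tool's axes as they then stand; what a row does not reach is not made up. A row lasts 1/12 s, in which the tool goes at most 41.7 mm and 7.16 degrees, less where a joint would pass 70% of its speed; a pose out of reach is approached as far as the arm can. A call with a gripper value outside its range is refused whole. The fingers move at their own pace and stop on an object; FORCE is the grip in N (left out, the last holds). Time passes only in rows, so rows that do not move let the fingers close. It gives the time, the measured TCP pose, the force and the opening at its end, in the units of the state.
- observe(): the state, without advancing time (a new reading comes with each control period).
- get_image(name): name is "scene" or "top" or "wrist"; returns a dict with "img" (400x640x3 uint8, red, green, blue), "K" (3x3 intrinsics, pixels), "world_to_cam" (4x4, takes a point from world to camera coordinates). Camera axes: x right, y up, looking along -z (the intrinsics and any distortion apply to the point x, -y, -z); pixel columns grow to the right and rows downward; lengths in m; the calibration is good to about 2 mm. A picture is of the moment at which its call begins. There is no depth.
- job_done(): hands the job in, once; it reports no verdict.
The state is a dict: "clock": time; "joint_positions": joint angles; "joint_vel": joint speeds; "joint_torque": joint torques, N m; "position": TCP position; "ee_rot": TCP orientation; "contact_force": force on the tool from outside, world axes, zero at the start; "wrist_torque": the same for the moment, N m; "finger_gap": finger opening in m.
Only numpy, scipy, OpenCV 4.12 (cv2) and the standard library are available. Lean on these libraries where they do the work, as an engineer would, in place of code of your own. Each camera call takes 0.05 s, during which the arm holds its last target.

## Task

The four samples in the carrying tray stand in list order, counted from the tray's paper-label end. Move them all into the empty wire rack, one upright in each cell, in the same order counted from the wire rack's own paper-label end. They are glass: set each one down gently, do not drop it, and knock none over.

Things in the scene. Friction and masses are not known exactly. Their poses are not given: they have to be found in the camera images.
- carrier: steel carrying tray 230 x 60 mm, walls 18 mm high; a sloping black holder with a white paper card sticks out 35 mm beyond one short end (label end). Origin: centre of its underside, on the bench. x runs along the row, label end at -x; z up. Places 1 to 4 from the label end at x = -84, -28, 28, 84 mm, y = 0, one insert in each, insert tops 27 mm above the bench. Fixed, any yaw.
- wire_rack: empty white wire rack 230 x 60 mm, grey base sheet 3 mm thick, wires 28 mm high forming a row of four open cells 52 x 52 mm inside. Same paper label, 35 mm beyond one short end. Origin: centre of its underside, on the bench. x runs along the row, label end at -x; z up. Cells 1 to 4 from the label end at x = -84, -28, 28, 84 mm, y = 0; things stand on the sheet. Fixed, any yaw.
- tall_vial: the tallest sample: round glass vial with paper band, 26 mm diameter, 95 mm high, its top 20 mm a black cap of the same diameter, 40 to 85 g. Origin at the centre of its underside, z up. At the start it stands in its insert, underside 9 mm above the bench.
- wide_jar: the widest sample: round glass jar with paper band, 34 mm diameter, 60 mm high, its top 18 mm a black cap of the same diameter, 50 to 105 g. Origin at the centre of its underside, z up. At the start it stands in its insert, underside 9 mm above the bench.
- slim_tube: the thinnest sample: round glass tube with flat foot and paper band, 20 mm diameter, 66 mm high, its top 20 mm a black cap of the same diameter, 20 to 45 g. Origin at the centre of its underside, z up. At the start it stands in its insert, underside 9 mm above the bench.
- square_bottle: the square sample: glass bottle with a body 30 x 30 mm in plan and 60 mm high, paper band, and on it a short neck and a round black cap 22 mm in diameter, 78 mm high in all, 45 to 100 g. Origin at the centre of its underside, z up, x and y square to its sides. At the start it stands in its insert, its sides along the tray's within 3 degrees, underside 9 mm above the bench.
- insert_vial: the white plastic insert that holds the tall vial in the carrying tray: a block 52 x 52 x 24 mm with a flat-bottomed round hole 31 mm across, 18 mm deep, in its top. It stays in the tray, fixed. Origin at the centre of its underside, z up, x and y along the tray's x and y.
- insert_jar: the white plastic insert that holds the wide jar in the carrying tray: a block 52 x 52 x 24 mm with a flat-bottomed round hole 39 mm across, 18 mm deep, in its top. It stays in the tray, fixed. Origin at the centre of its underside, z up, x and y along the tray's x and y.
- insert_tube: the white plastic insert that holds the slim tube in the carrying tray: a block 52 x 52 x 24 mm with a flat-bottomed round hole 25 mm across, 18 mm deep, in its top. It stays in the tray, fixed. Origin at the centre of its underside, z up, x and y along the tray's x and y.
- insert_bottle: the white plastic insert that holds the square bottle in the carrying tray: a block 52 x 52 x 24 mm with a flat-bottomed square hole 35 x 35 mm, 18 mm deep, in its top. It stays in the tray, fixed. Origin at the centre of its underside, z up, x and y along the tray's x and y.

How it is judged:
By the outcome, as a careful person would: the job done as asked, in the order asked, and still so for the second after the job is handed in, with the robot touching nothing.
It also fails if it takes over 106 s, if anything falls off the work surface, if the arm or the gripper's body presses on something with over 40 N, if the wrist force passes 120 N, or if a joint passes its speed limit or range.

## Working session

There is one attempt and no reset: what is moved stays moved. The work goes in short steps, Python scripts to look and compute and a shell command to move; the robot and the scene stay as the last step left them, time stands still between calls to the robot, and variables do not carry over. Pictures are saved under pics/ and viewed, and the job is handed in when it is done.

```bash
ls; mkdir -p pics; python3 - <<'E'
from cell import *
import cv2
s=observe();print(s)
for n in ["scene","top","wrist"]:
    d=get_image(n);cv2.imwrite(f"pics/{n}0.png",d["img"][:,:,::-1]);print(n,d["K"],d["world_to_cam"],[k for k in d])
E
```

```text
pics
{'clock': 0.0, 'joint_positions': array([ 65.93660711,  39.53409141, -11.14433443,  89.74374716,
         9.01213331,  51.70706201, -12.32262776]), 'joint_vel': array([ 0.02600855, -0.11521534,  0.03539562, -0.01105236,  0.02669375,
       -0.0231965 ,  0.10770113]), 'joint_torque': array([ 9.00883351e-04, -5.27571881e+01, -1.26722731e+00, -1.53430635e+01,
       -5.27563167e-02,  6.60869671e-03,  1.78691766e-04]), 'position': array([ 0.27369133, -0.56125586,  0.26290509]), 'ee_rot': array([[ 4.38459597e-01, -8.98750454e-01, -8.96454814e-04],
       [-8.98749106e-01, -4.38460497e-01,  1.56095315e-03],
       [-1.79596738e-03,  1.21273072e-04, -9.99998380e-01]]), 'contact_force': array([-0.67522476, -0.4911421 , -0.10962402]), 'wrist_torque': array([ 0.04408839, -0.0358452 ,  0.00530923]), 'finger_gap': 0.08805201587873693}
scene [[441.74509226   0.         314.71110273]
 [  0.         441.74509226 203.92402363]
 [  0.           0.           1.        ]] [[ 0.64061941  0.76785759  0.00121892 -0.3437407 ]
 [-0.56833616  0.47309113  0.67318556  0.25703052]
 [ 0.51633398 -0.4319485 
[... 202 characters left out ...]
          0.           1.        ]] [[-4.07011262e-04 -9.99925877e-01 -1.21686319e-02  4.87454664e-03]
 [ 9.96025419e-01 -1.48920559e-03  8.90569829e-02 -5.38359377e-01]
 [-8.90685033e-02 -1.20840195e-02  9.95952197e-01 -1.15798495e+00]
 [ 0.00000000e+00  0.00000000e+00  0.00000000e+00  1.00000000e+00]] ['img', 'K', 'world_to_cam']
wrist [[304.37393373   0.         325.95681662]
 [  0.         304.37393373 201.84427741]
 [  0.           0.           1.        ]] [[ 0.43798189 -0.89898095 -0.00226389 -0.62293603]
 [ 0.85254614  0.41615521 -0.31619601  0.04294547]
 [ 0.28519631  0.13655806  0.94869118 -0.39207889]
 [ 0.          0.          0.          1.        ]] ['img', 'K', 'world_to_cam']
```

View pics/scene0.png

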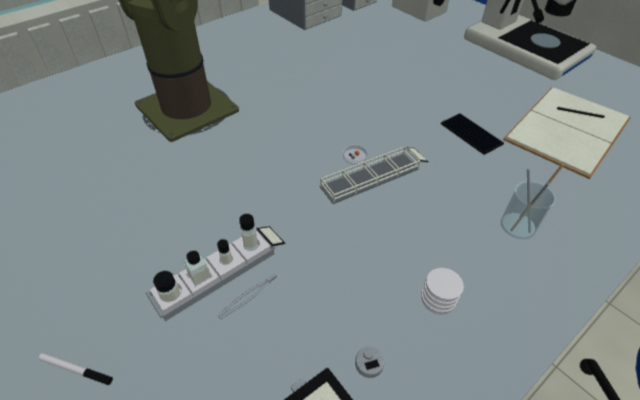

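View pics/top0.png

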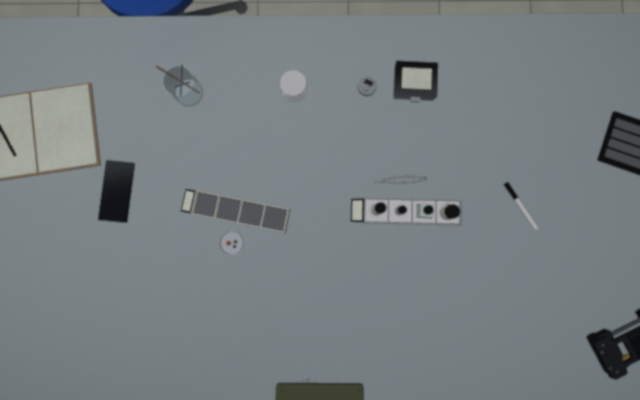

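View pics/wrist0.png

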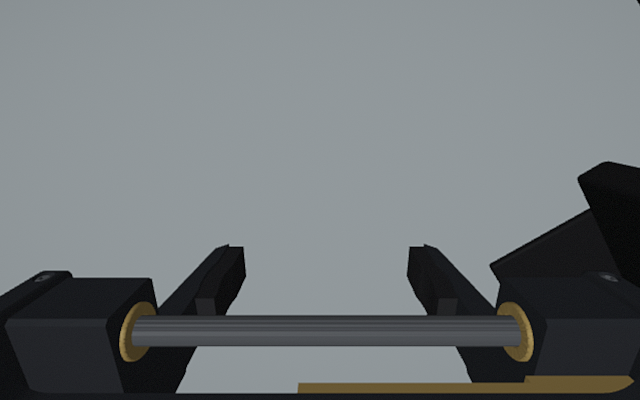

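The scene shows the tray with its card at about (271,236), then vial, tube, bottle and jar. The top view agrees: card at (357,210), samples at x≈378, 401, 425, 450. The rack's card is at (188,201) in the top view. I'll zoom in to measure.

```bash
python3 - <<'E'
import cv2
a=cv2.imread("pics/top0.png")
def crop(a,x0,y0,x1,y1,s,n):
    c=cv2.resize(a[y0:y1,x0:x1],None,fx=s,fy=s,interpolation=cv2.INTER_CUBIC);cv2.imwrite(n,c);print(c.shape)
crop(a,340,190,470,235,6,"pics/topc.png")
crop(a,175,180,300,240,6,"pics/topr.png")
b=cv2.imread("pics/scene0.png")
crop(b,140,205,300,325,5,"pics/scc.png")
crop(b,310,140,440,205,6,"pics/scr.png")
E
```

```text
(270, 780, 3)
(360, 750, 3)
(600, 800, 3)
(390, 780, 3)
```

View pics/topc.png

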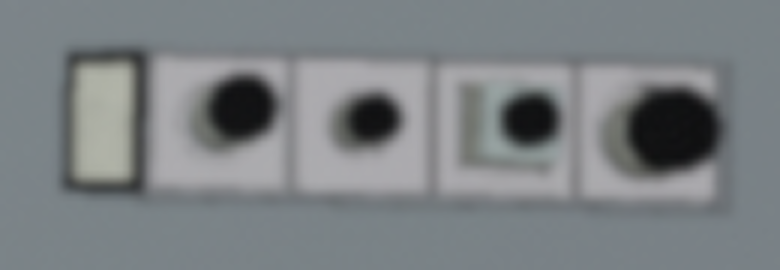

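View pics/topr.png

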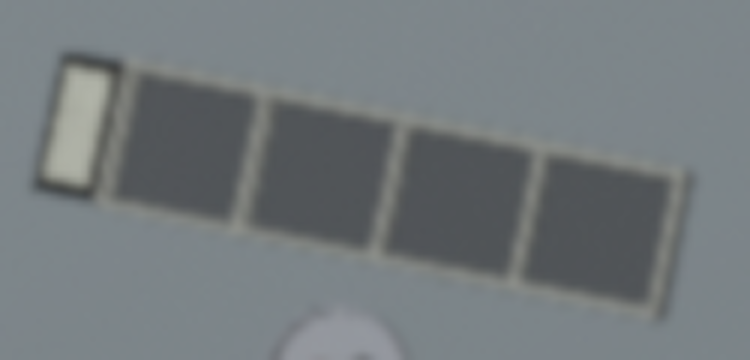

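View pics/scc.png

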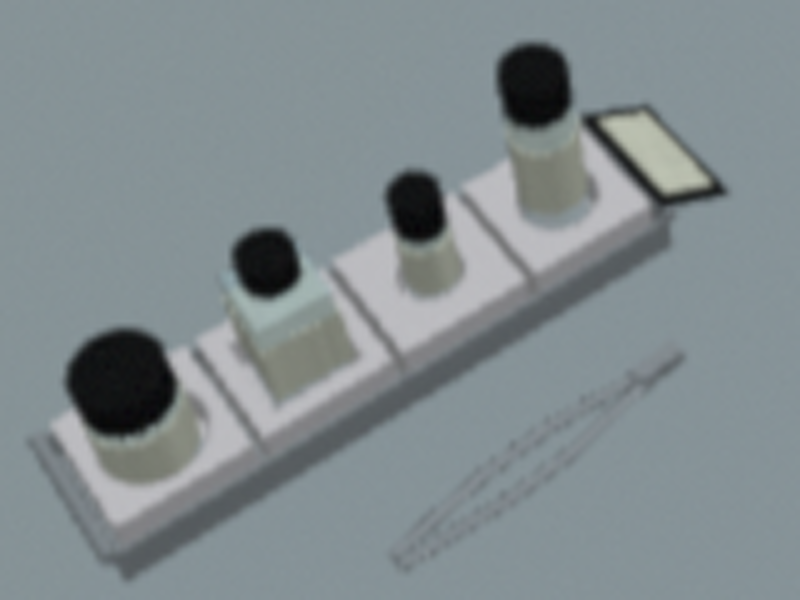

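View pics/scr.png

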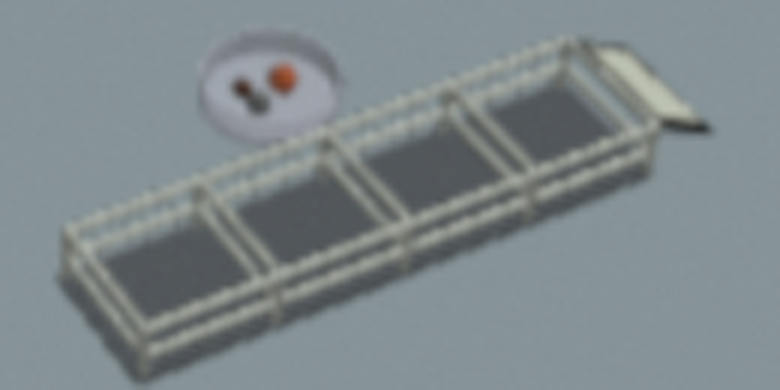

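```bash
cat > h.py <<'E'
import numpy as np
from scipy.optimize import least_squares
from cell import *
def proj(d,P):
    P=np.atleast_2d(P);W=d["world_to_cam"];c=P@W[:3,:3].T+W[:3,3]
    q=np.c_[c[:,0],-c[:,1],-c[:,2]]@d["K"].T
    return q[:,:2]/q[:,2:]
def unproj(d,uv,z):
    W=d["world_to_cam"];R=W[:3,:3];o=-R.T@W[:3,3]
    p=np.linalg.inv(d["K"])@np.array([uv[0],uv[1],1]);r=R.T@np.array([p[0],-p[1],-p[2]])
    return o+r*(z-o[2])/r[2]
def place(p,L):
    c,s=np.cos(p[2]),np.sin(p[2]);L=np.atleast_2d(L)
    return np.c_[p[0]+c*L[:,0]-s*L[:,1],p[1]+s*L[:,0]+c*L[:,1],L[:,2]]
E
python3 - <<'E'
from h import *
T=get_image("top");S=get_image("scene")
def o(pts,x0,y0,s): return (np.array(pts,float)+.5)/s-.5+[x0,y0]
z=.027
Lc=[[x,y,z] for x in(-.056,0,.056) for y in(.026,-.026)]
ct=o([(294,60),(291,193),(437,62),(434,196),(578,64),(575,200)],340,190,6)
cs=o([(535,285),(465,188),(403,367),(333,262),(265,447),(196,345)],140,205,5)
z=.028
Lr=[[x,y,z] for x in(-.056,0,.056) for y in(.027,-.027)]
rt=o([(262,97),(240,222),(401,126),(379,250),(537,155),(515,279)],175,180,6)
rs=o([(533,180),(455,95),(405,225),(330,145),(277,277),(203,192)],310,140,6)
for n,L,a,b,g in(("car",Lc,ct,cs,[.53,-.17,-1.57]),("rack",Lr,rt,rs,[.53,.17,-1.7])):
    for m in("top","scene","both"):
        def f(p):
            r=[]
            P=place(p,L)
            if m!="scene": r.append(proj(T,P)-a)
            if m!="top": r.append(proj(S,P)-b)
            return np.concatenate(r).ravel()
        q=least_squares(f,g); print(n,m,q.x[:2].round(4),np.degrees(q.x[2]).round(2),np.sqrt(np.mean(q.fun**2)).round(2))
E
```

```text
car top [ 0.503  -0.2211] -91.45 0.23
car scene [ 0.5073 -0.2171] -92.04 0.61
car both [ 0.5054 -0.2185] -91.76 1.08
rack top [0.5038 0.1871] -101.21 0.71
rack scene [0.5086 0.1856] -102.0 0.47
rack both [0.5059 0.1869] -101.55 0.91
```

```bash
cat >> h.py <<'E'
from scipy.spatial.transform import Rotation as Ro
def Rt(yaw):
    c,s=np.cos(np.radians(yaw)),np.sin(np.radians(yaw))
    return np.array([[c,s,0],[s,-c,0],[0,0,-1.]])
def plan(pos,yaw,cur=None):
    st=observe();R=st["ee_rot"];p=st["position"] if cur is None else np.array(cur)
    G=Rt(yaw);rv=Ro.from_matrix(R.T@G).as_rotvec(degrees=True)
    print("turn",rv.round(2),"shift cm (in goal frame)",(G.T@(np.array(pos)-p)*100).round(2))
E
python3 - <<'E'
from h import *
st=observe();W=get_image("wrist")["world_to_cam"];c=-W[:3,:3].T@W[:3,3]
print("cam in tool",st["ee_rot"].T@(c-st["position"]),"view",st["ee_rot"].T@(-W[2,:3]))
plan([.505,-.219,.264],-1.6)
E
```

```text
cam in tool [-0.00083105 -0.08301495 -0.12114785] view [-7.23209291e-04  3.16072327e-01  9.48734821e-01]
turn [-1.00e-02  3.00e-02 -6.24e+01] shift cm (in goal frame) [ 22.14 -34.89  -0.05]
```

```bash
python3 -m crank '[[0,0,-6.24,0,0,0,1],[0,0,-6.24,0,0,0,1],[0,0,-6.24,0,0,0,1],[0,0,-6.24,0,0,0,1],[0,0,-6.24,0,0,0,1],[0,0,-6.24,0,0,0,1],[0,0,-6.24,0,0,0,1],[0,0,-6.24,0,0,0,1],[0,0,-6.24,0,0,0,1],[0,0,-6.24,0,0,0,1]]' 15
python3 -m crank '[[0,0,0,1.8,-2.9,0,1],[0,0,0,1.8,-2.9,0,1],[0,0,0,1.8,-2.9,0,1],[0,0,0,1.8,-2.9,0,1],[0,0,0,1.8,-2.9,0,1],[0,0,0,1.8,-2.9,0,1],[0,0,0,1.8,-2.9,0,1],[0,0,0,1.8,-2.9,0,1],[0,0,0,1.8,-2.9,0,1],[0,0,0,1.8,-2.9,0,1]]'
python3 -m crank '[[0,0,0,1.8,-2.9,0,1],[0,0,0,1.8,-2.9,0,1],[0,0,0,0.54,-0.1,0,1],[0,0,0,0,0,0,1],[0,0,0,0,0,0,1]]'
python3 - <<'E'
from h import *
import cv2,pickle
plan([.505,-.219,.264],-1.6);s=observe();print(s["joint_positions"])
d=get_image("wrist");pickle.dump(d,open("w1.pkl","wb"));cv2.imwrite("pics/w1.png",d["img"][:,:,::-1])
E
```

```text
clock: 1.13
position: [0.2738, -0.5618, 0.2637]
ee_rot: [[1.0, -0.023, -0.0], [-0.023, -1.0, -0.0], [-0.0, 0.0, -1.0]]
contact_force: [1.1, 0.5, -0.0]
finger_gap: 0.0882
clock: 1.97
position: [0.4627, -0.2755, 0.2638]
ee_rot: [[1.0, -0.028, 0.0], [-0.028, -1.0, -0.0], [0.0, 0.0, -1.0]]
contact_force: [1.0, -0.6, 0.1]
finger_gap: 0.0883
clock: 2.38
position: [0.5047, -0.2197, 0.2635]
ee_rot: [[1.0, -0.028, -0.001], [-0.028, -1.0, -0.001], [-0.001, 0.001, -1.0]]
contact_force: [0.5, -0.4, -0.5]
finger_gap: 0.0878
turn [ 0.05  0.04 -0.  ] shift cm (in goal frame) [ 0.03 -0.07 -0.05]
[ 34.99964138  35.51355962 -26.99168174 102.2137521   21.08533832
  47.35141901  -3.77027048]
```

View pics/w1.png

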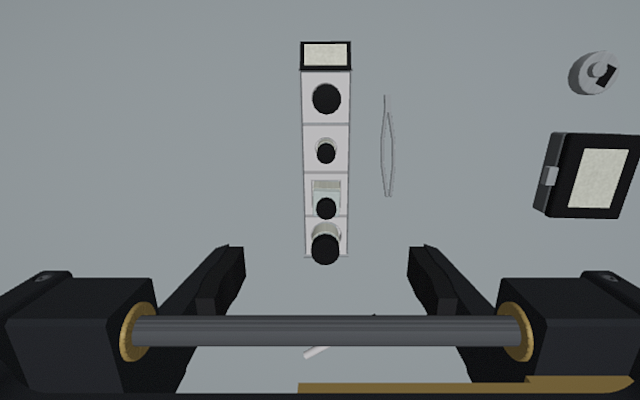

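The wrist view shows the card at the top (325,55), then vial (326,98), tube (326,152), bottle (326,207) and jar (325,248). I'll zoom in to fit.

```bash
python3 - <<'E'
import cv2
a=cv2.imread("pics/w1.png")
c=cv2.resize(a[35:270,270:390],None,fx=2.5*1,fy=2.5,interpolation=cv2.INTER_CUBIC)
c=cv2.resize(a[60:180,270:390],None,fx=5,fy=5,interpolation=cv2.INTER_CUBIC);cv2.imwrite("pics/w1a.png",c)
c=cv2.resize(a[160:280,270:390],None,fx=5,fy=5,interpolation=cv2.INTER_CUBIC);cv2.imwrite("pics/w1b.png",c)
E
```

```text
(no output)
```

View pics/w1a.png

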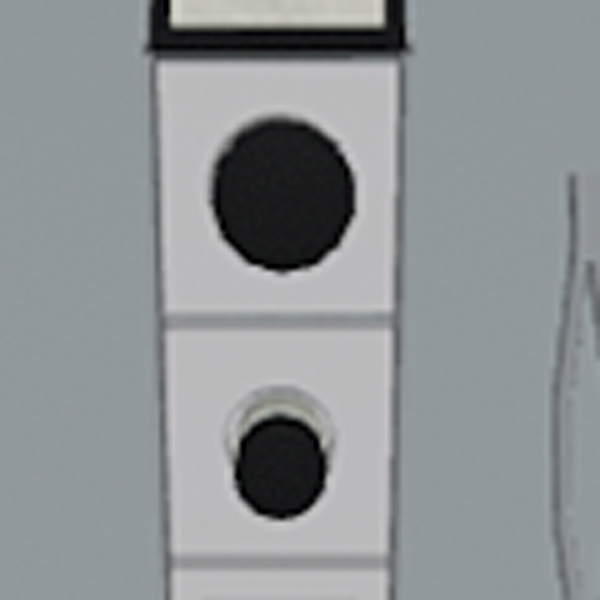

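View pics/w1b.png

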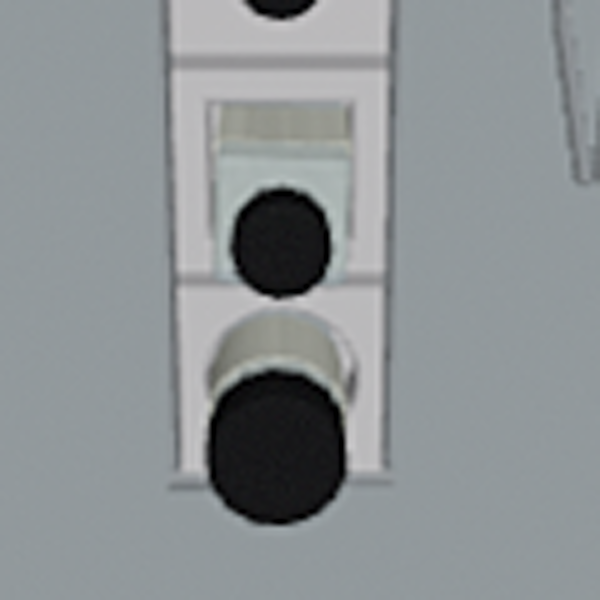

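```bash
cat >> h.py <<'E'
import cv2
O={"vial":(.013,.104,.020,(-.084,0)),"tube":(.010,.075,.020,(-.028,0)),"bottle":(.011,.087,.014,(.028,0)),"jar":(.017,.069,.018,(.084,0))}
def hullmask_c(d,x,y,r,zt,h):
    t=np.linspace(0,2*np.pi,40,endpoint=False)
    P=np.concatenate([np.c_[x+r*np.cos(t),y+r*np.sin(t),0*t+z] for z in(zt,zt-h)])
    q=proj(d,P);return np.r_[q.min(0),q.max(0)]
def capfit(d,bb,x0,y0,r,zt,h):
    """bb = u0,v0,u1,v1 measured black extents"""
    q=least_squares(lambda p:hullmask_c(d,p[0],p[1],r,zt,h)-bb,[x0,y0]);return q.x,q.fun
def blobs(d,thr=45):
    g=d["img"].max(2).astype(np.uint8);g=cv2.resize(g,None,fx=4,fy=4,interpolation=cv2.INTER_CUBIC)
    n,l,s,c=cv2.connectedComponentsWithStats((g<thr+30).astype(np.uint8));
    return [((s[i,0]-0)/4-.5,(s[i,1])/4-.5,(s[i,0]+s[i,2])/4-.5,(s[i,1]+s[i,3])/4-.5,s[i,4]/16) for i in range(1,n) if s[i,4]/16>100]
E
python3 - <<'E'
from h import *
import pickle
d=pickle.load(open("w1.pkl","rb"))
L=[];A=[]
def add(x,y,u,v,y0): L.append([x/1e3,y/1e3,.027]);A.append([(u+.5)/5-.5+270,(v+.5)/5-.5+y0])
for x,l,r,v in((-110,158,398,60),(-58,166,393,315),(-54,167,392,328),(-2,170,390,555)): add(x,-26,l,v,60);add(x,26,r,v,60)
for x,l,r,v in((2,172,388,70),(54,177,386,275),(58,178,386,284),(110,180,384,473)): add(x,-26,l,v,160);add(x,26,r,v,160)
A=np.array(A)
q=least_squares(lambda p:(proj(d,place(p,L))-A).ravel(),[.505,-.219,-1.6]);p=q.x
print("carrier",p[:2],np.degrees(p[2]),np.sqrt(np.mean(q.fun**2)))
# with free height offset
q=least_squares(lambda p:(proj(d,place(p[:3],np.array(L)+[0,0,p[3]]))-A).ravel(),[.505,-.219,-1.6,0]);print(q.x)
for b in blobs(d):
    if 300<b[0]<350 and b[1]>70 and b[1]<270:
        print(np.round(b,1))
        u=(b[0]+b[2])/2
        for n,(r,zt,h,l) in O.items():
            w=place(p,[l[0],l[1],0])[0]
            e=hullmask_c(d,w[0],w[1],r,zt,h)
            if abs(e[3]-b[3])<12:
                x,res=capfit(d,b[:4],w[0],w[1],r,zt,h);print(n,x.round(4),"nominal",w[:2].round(4),res.round(1))
E
```

```text
carrier [ 0.50429967 -0.21751068] -91.42241842762641 0.43211702074481384
[ 5.04309838e-01 -2.17238876e-01 -1.59562390e+00  1.49884152e-03]
[312.   83.5 340.2 114.  669.3]
vial [ 0.5072 -0.1351] nominal [ 0.5064 -0.1335] [-0.8 -0.4  0.8  0.5]
[316.5 142.5 335.  163.2 295.1]
tube [ 0.5053 -0.1883] nominal [ 0.505  -0.1895] [-0.6 -0.7  0.6  0.7]
[315.8 197.2 335.8 219.2 345.1]
bottle [ 0.5037 -0.2448] nominal [ 0.5036 -0.2455] [-0.6 -1.   0.6  1. ]
[311.  233.5 338.8 264.5 697.8]
jar [ 0.501  -0.3031] nominal [ 0.5022 -0.3015] [-0.8 -0.9  0.8  0.9]
```

```bash
python3 - <<'E'
from h import *
plan([.5068,-.1345,.150],-1.4)
plan([.5068,-.1345,.073],-1.4)
E
```

```text
turn [ 0.07  0.08 -0.3 ] shift cm (in goal frame) [ 0.06 -8.6  11.35]
turn [ 0.07  0.08 -0.3 ] shift cm (in goal frame) [ 0.06 -8.6  19.05]
```

```bash
python3 -m crank '[[0,0,-0.3,0,-2.15,2,1],[0,0,0,0,-2.15,2,1],[0,0,0,0,-2.15,2,1],[0,0,0,0,-2.15,2,1],[0,0,0,0,0,2,1],[0,0,0,0,0,2,1],[0,0,0,0,0,0,1],[0,0,0,0,0,0,1]]' 15
python3 - <<'E'
from h import *
plan([.5068,-.1345,.073],-1.4)
d=get_image("wrist");cv2.imwrite("pics/w2.png",d["img"][:,:,::-1])
E
```

```text
clock: 3.1
position: [0.5059, -0.1347, 0.1433]
ee_rot: [[1.0, -0.025, -0.003], [-0.025, -1.0, -0.001], [-0.003, 0.001, -1.0]]
contact_force: [-0.3, -0.4, -0.0]
finger_gap: 0.0881
turn [ 0.05  0.15 -0.04] shift cm (in goal frame) [ 0.09 -0.02  7.03]
```

View pics/w2.png

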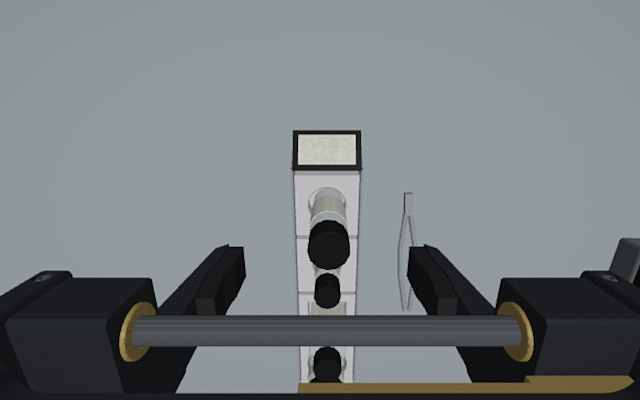

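The vial cap sits at (328,245), centred between the fingers at x = 245 and 408. Next I descend and close.

```bash
python3 -m crank '[[0,0,0,0.08,0,1.5,1],[0,0,0,0,0,1.5,1],[0,0,0,0,0,1.5,1],[0,0,0,0,0,1.5,1],[0,0,0,0,0,1.0,1],[0,0,0,0,0,0,1]]' 15
python3 -m crank '[[0,0,0,0,0,0,-0.3],[0,0,0,0,0,0,-0.4],[0,0,0,0,0,0,-0.6],[0,0,0,0,0,0,-0.8],[0,0,0,0,0,0,-1],[0,0,0,0,0,0,-1],[0,0,0,0,0,0,-1],[0,0,0,0,0,0,-1],[0,0,0,0,0,0,-1]]' 15
```

```text
clock: 3.65
position: [0.5076, -0.1338, 0.0732]
ee_rot: [[1.0, -0.024, -0.001], [-0.024, -1.0, -0.0], [-0.001, 0.0, -1.0]]
contact_force: [-0.4, -1.0, 0.1]
finger_gap: 0.0884
clock: 4.4
position: [0.5079, -0.1331, 0.0737]
ee_rot: [[1.0, -0.023, 0.0], [-0.023, -1.0, -0.0], [0.0, 0.0, -1.0]]
contact_force: [0.0, 0.4, -0.7]
finger_gap: 0.0305
```

```bash
python3 -m crank '[[0,0,0,0,0,0,-1],[0,0,0,0,0,0,-1],[0,0,0,0,0,0,-1],[0,0,0,0,0,0,-1]]' 15; python3 -m crank '[[0,0,0,0,0,-0.5,-1],[0,0,0,0,0,-1.5,-1],[0,0,0,0,0,-2.5,-1],[0,0,0,0,0,-3,-1],[0,0,0,0,0,-3,-1],[0,0,0,0,0,-3,-1],[0,0,0,0,0,-3,-1],[0,0,0,0,0,-1.5,-1],[0,0,0,0,0,0,-1]]' 15
python3 - <<'E'
from h import *
plan([.505,.187,.25],-11.5)
plan([.505,.187,.25],-1.4)
E
```

```text
clock: 4.73
position: [0.5079, -0.1331, 0.0737]
ee_rot: [[1.0, -0.023, -0.0], [-0.023, -1.0, -0.0], [-0.0, 0.0, -1.0]]
contact_force: [0.2, -0.6, -1.0]
finger_gap: 0.0257
clock: 5.48
position: [0.5097, -0.1332, 0.2574]
ee_rot: [[1.0, -0.023, 0.007], [-0.023, -1.0, -0.001], [0.007, 0.001, -1.0]]
contact_force: [0.3, 0.6, -1.3]
finger_gap: 0.0254
turn [ 0.03 -0.41 10.18] shift cm (in goal frame) [ -6.85 -31.29   0.74]
turn [ 0.07 -0.4   0.08] shift cm (in goal frame) [ -1.26 -32.     0.74]
```

```bash
python3 -m crank '[[0,0,5.1,0,0,0,-1],[0,0,5.1,0,0,0,-1],[0,0,0,-0.5,-2.2,0,-1],[0,0,0,-0.6,-3,0,-1],[0,0,0,-0.7,-3.3,0,-1],[0,0,0,-0.7,-3.3,0,-1],[0,0,0,-0.7,-3.3,0,-1],[0,0,0,-0.7,-3.3,0,-1],[0,0,0,-0.7,-3.3,0,-1],[0,0,0,-0.7,-3.2,0,-1]]' 15
python3 -m crank '[[0,0,0,-0.7,-3,0,-1],[0,0,0,-0.6,-2,0,-1],[0,0,0,-0.2,-1,0,-1],[0,0,0,0,0,0,-1],[0,0,0,0,0,0,-1]]'
python3 - <<'E'
from h import *
import pickle
plan([.505,.187,.25],-11.5)
d=get_image("wrist");pickle.dump(d,open("w3.pkl","wb"));cv2.imwrite("pics/w3.png",d["img"][:,:,::-1])
E
```

```text
clock: 6.32
position: [0.5046, 0.1229, 0.2526]
ee_rot: [[0.98, -0.199, -0.002], [-0.199, -0.98, -0.001], [-0.002, 0.001, -1.0]]
contact_force: [0.0, -0.5, -0.7]
finger_gap: 0.0257
clock: 6.73
position: [0.5026, 0.1819, 0.253]
ee_rot: [[0.98, -0.2, -0.001], [-0.2, -0.98, -0.002], [-0.001, 0.002, -1.0]]
contact_force: [-0.8, -0.2, -1.2]
finger_gap: 0.0255
turn [ 0.13  0.05 -0.01] shift cm (in goal frame) [ 0.13 -0.54  0.3 ]
```

View pics/w3.png

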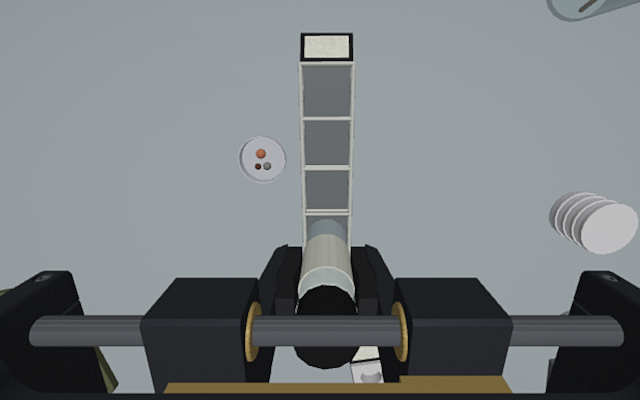

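The rack is in view with its card at (327,47). Cell dividers are at rows ≈117, 167 and 211, and the vial is held in the jaws. Zooming in on the rack.

```bash
python3 - <<'E'
import cv2
a=cv2.imread("pics/w3.png")
cv2.imwrite("pics/w3a.png",cv2.resize(a[50:150,280:380],None,fx=6,fy=6,interpolation=cv2.INTER_CUBIC))
cv2.imwrite("pics/w3b.png",cv2.resize(a[140:240,280:380],None,fx=6,fy=6,interpolation=cv2.INTER_CUBIC))
E
```

```text
(no output)
```

View pics/w3a.png

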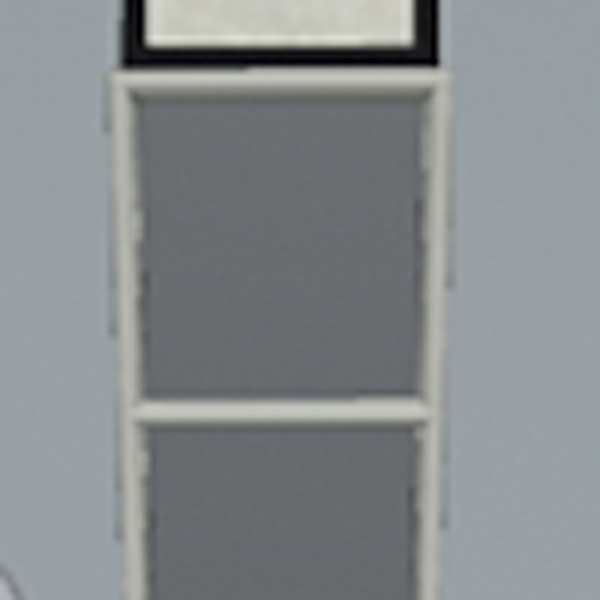

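View pics/w3b.png

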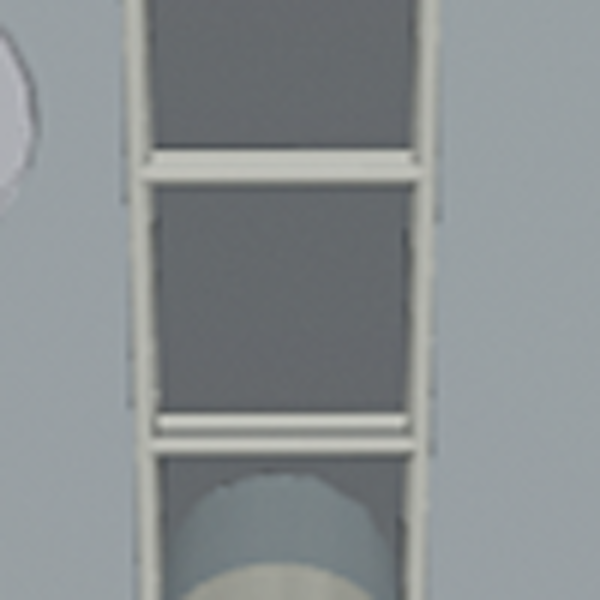

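```bash
python3 - <<'E'
from h import *
import pickle
d=pickle.load(open("w3.pkl","rb"))
L=[];A=[]
def add(x,y,u,v,y0): L.append([x/1e3,y/1e3,.0265]);A.append([(u+.5)/6-.5+280,(v+.5)/6-.5+y0])
for x,l,r,v,y0 in((-112,122,440,78,50),(-56,127,437,413,50),(0,139,425,174,140),(56,147,418,445,140)): add(x,-28,l,v,y0);add(x,28,r,v,y0)
A=np.array(A)
q=least_squares(lambda p:(proj(d,place(p,L))-A).ravel(),[.505,.187,-1.77]);p=q.x
print("rack",p[:2],np.degrees(p[2]),q.fun.round(1))
q=least_squares(lambda p:(proj(d,place(p[:3],np.array(L)*[1,p[4],1]+[0,0,p[3]]))-A).ravel(),[.505,.187,-1.77,0,1]);print(q.x)
for x in(-84,-28,28,84): print(place(p,[x/1e3,0,0])[0,:2].round(4))
w=place(p,[-.084,0,0])[0]
for z in (.12,.067): plan([w[0],w[1],z],np.degrees(p[2])+90)
E
```

```text
rack [0.50460593 0.18991907] -101.43840573735952 [-0.3  0.4  0.4  0.3  0.4  0.1 -0.5 -0.  -0.3 -0.2  0.3 -0.2 -0.4 -0.2
  0.4 -0.3]
[ 5.04631685e-01  1.90051452e-01 -1.77042912e+00  1.37595368e-03
  9.90797728e-01]
[0.5213 0.2723]
[0.5102 0.2174]
[0.4991 0.1625]
[0.4879 0.1076]
turn [ 0.15  0.03 -0.18] shift cm (in goal frame) [-1.00e-02 -9.31e+00  1.33e+01]
turn [ 0.15  0.03 -0.18] shift cm (in goal frame) [-1.00e-02 -9.31e+00  1.86e+01]
```

```bash
python3 -m crank '[[0.1,0,-0.2,0,-2,0,-1],[0,0,0,0,-2.6,1,-1],[0,0,0,0,-2.6,2,-1],[0,0,0,0,-1.5,2.5,-1],[0,0,0,0,-0.6,2.5,-1],[0,0,0,0,0,2.5,-1],[0,0,0,0,0,2,-1],[0,0,0,0,0,1,-1],[0,0,0,0,0,0,-1],[0,0,0,0,0,0,-1]]'
python3 - <<'E'
from h import *
plan([.5213,.2723,.0677],-11.44)
E
```

```text
clock: 7.62
position: [0.5218, 0.2732, 0.119]
ee_rot: [[0.98, -0.198, 0.0], [-0.198, -0.98, 0.001], [0.0, -0.001, -1.0]]
contact_force: [-0.2, 0.4, -1.2]
finger_gap: 0.0252
turn [-0.04 -0.01  0.03] shift cm (in goal frame) [-0.03  0.1   5.13]
```

```bash
python3 -m crank '[[0,0,0,0,0.1,1.5,-1],[0,0,0,0,0,1.5,-1],[0,0,0,0,0,1,-1],[0,0,0,0,0,0.6,-1],[0,0,0,0,0,0.3,-1],[0,0,0,0,0,0,-1],[0,0,0,0,0,0,-1]]'
python3 - <<'E'
from h import *
plan([.5213,.2723,.0677],-11.44)
d=get_image("scene");cv2.imwrite("pics/s4.png",cv2.resize(d["img"][100:220,280:460,::-1],None,fx=4,fy=4))
E
```

```text
clock: 8.2
position: [0.5214, 0.274, 0.0704]
ee_rot: [[0.981, -0.196, 0.001], [-0.196, -0.981, 0.002], [0.001, -0.002, -1.0]]
contact_force: [-0.4, -0.1, -1.1]
finger_gap: 0.0258
turn [-0.14 -0.04  0.14] shift cm (in goal frame) [0.02 0.17 0.27]
```

View pics/s4.png

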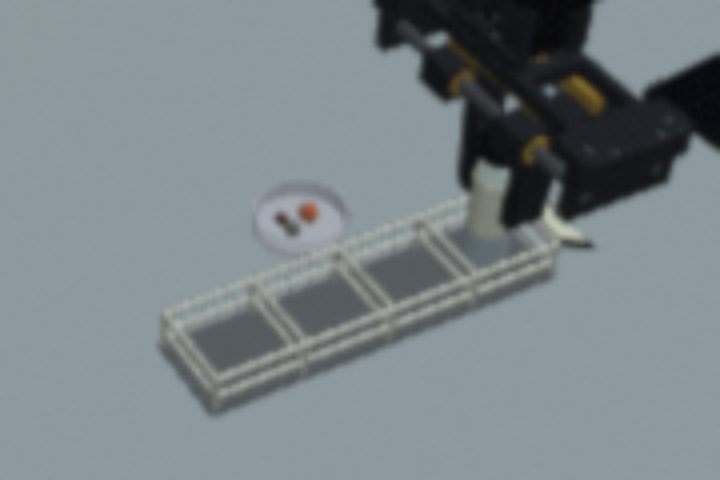

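The vial is over cell 1, inside the wires at about (487,220). I'll lower it in small steps until the force shows contact.

```bash
python3 -m crank '[[0,0,0,0,0,0.1,-1],[0,0,0,0,0,0.1,-1],[0,0,0,0,0,0,-1]]'; python3 -m crank '[[0,0,0,0,0,0.07,-1],[0,0,0,0,0,0,-1],[0,0,0,0,0,0,-1]]'
```

```text
clock: 8.5
position: [0.5211, 0.2738, 0.0679]
ee_rot: [[0.981, -0.196, 0.001], [-0.196, -0.981, 0.002], [0.0, -0.002, -1.0]]
contact_force: [0.5, -0.5, -0.7]
finger_gap: 0.0258
clock: 8.75
position: [0.5212, 0.2739, 0.0677]
ee_rot: [[0.981, -0.196, 0.001], [-0.196, -0.981, 0.002], [0.0, -0.002, -1.0]]
contact_force: [-1.1, 0.3, 5.4]
finger_gap: 0.0255
```

Contact is clear at 5.4 N. Opening now.

```bash
python3 -m crank '[[0,0,0,0,0,0,-0.35],[0,0,0,0,0,0,-0.3],[0,0,0,0,0,0,0],[0,0,0,0,0,0,0.4],[0,0,0,0,0,0,0.6],[0,0,0,0,0,0,0.6]]'; python3 -m crank '[[0,0,0,0,0,-1,0.6],[0,0,0,0,0,-2,1],[0,0,0,0,0,-3,1],[0,0,0,0,0,-3,1],[0,0,0,0,0,-3,1],[0,0,0,0,0,-3,1],[0,0,0,0,0,0,1]]'
python3 - <<'E'
from h import *
d=get_image("scene");cv2.imwrite("pics/s5.png",cv2.resize(d["img"][100:220,280:460,::-1],None,fx=4,fy=4))
plan([.5052,-.1890,.16],-1.4)
E
```

```text
clock: 9.25
position: [0.521, 0.2737, 0.067]
ee_rot: [[0.981, -0.196, 0.0], [-0.196, -0.981, 0.002], [-0.0, -0.002, -1.0]]
contact_force: [0.5, -0.3, -0.3]
finger_gap: 0.0555
clock: 9.83
position: [0.5236, 0.2756, 0.2236]
ee_rot: [[0.981, -0.196, 0.01], [-0.196, -0.981, 0.008], [0.008, -0.01, -1.0]]
contact_force: [0.5, -0.0, -0.3]
finger_gap: 0.0878
turn [-0.36 -0.34 -9.92] shift cm (in goal frame) [-0.61 46.4   6.1 ]
```

View pics/s5.png

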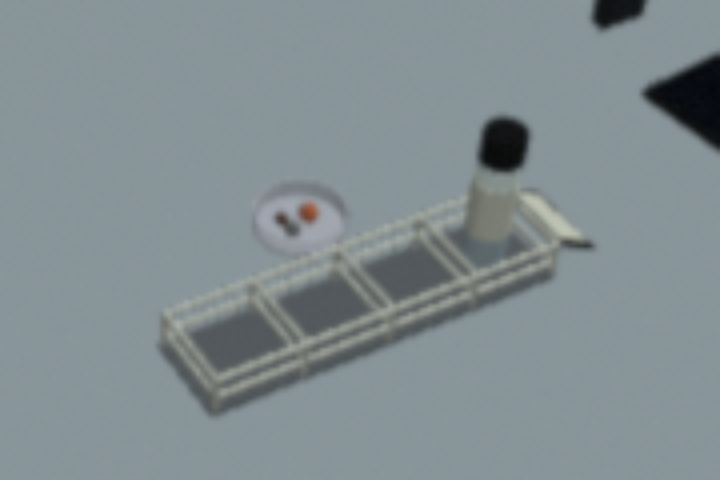

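The vial stands upright in cell 1. Next is the tube.

```bash
python3 -m crank '[[0,0,-5,0,0,0,1],[0,0,-5,0,0,0,1],[0,0,0,0,2.5,0,1],[0,0,0,0,3.5,0,1],[0,0,0,-0.1,3.7,0,1],[0,0,0,-0.1,3.7,0,1],[0,0,0,-0.1,3.7,0,1],[0,0,0,-0.1,3.7,0,1],[0,0,0,-0.1,3.7,0,1],[0,0,0,-0.1,3.7,0,1]]'
python3 -m crank '[[0,0,0,0,3.7,0,1],[0,0,0,0,3.7,0,1],[0,0,0,0,3.7,1,1],[0,0,0,0,3.7,2,1],[0,0,0,0,2.5,2,1],[0,0,0,0,0.5,1,1],[0,0,0,0,0,0,1],[0,0,0,0,0,0,1]]'
python3 - <<'E'
from h import *
plan([.5052,-.1890,.067],-1.4)
d=get_image("wrist");cv2.imwrite("pics/w6.png",d["img"][:,:,::-1])
E
```

```text
clock: 10.72
position: [0.5074, -0.0102, 0.2159]
ee_rot: [[1.0, -0.022, -0.002], [-0.022, -1.0, 0.001], [-0.002, -0.001, -1.0]]
contact_force: [0.6, -0.2, 0.7]
finger_gap: 0.088
clock: 11.38
position: [0.5041, -0.1845, 0.1559]
ee_rot: [[1.0, -0.022, -0.001], [-0.022, -1.0, 0.003], [-0.001, -0.003, -1.0]]
contact_force: [0.0, 0.4, 0.4]
finger_gap: 0.088
turn [-0.2   0.08  0.15] shift cm (in goal frame) [0.12 0.45 8.89]
```

View pics/w6.png

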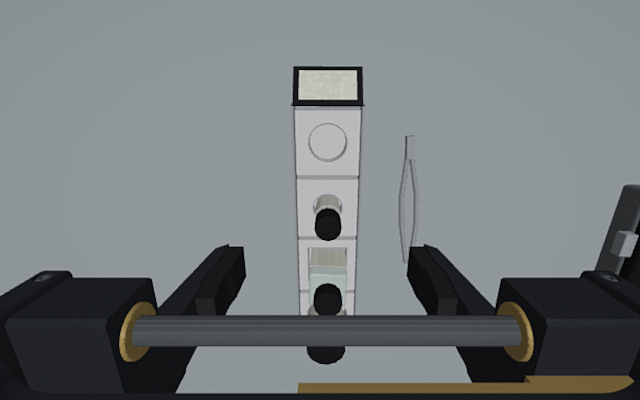

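```bash
python3 -m crank '[[-0.2,0,0.15,0.1,0.45,1.5,1],[0,0,0,0,0,2,0.6],[0,0,0,0,0,2,0.4],[0,0,0,0,0,1.7,0.2],[0,0,0,0,0,1.2,0],[0,0,0,0,0,0.5,0],[0,0,0,0,0,0,-0.2],[0,0,0,0,0,0,-0.2]]' 12
python3 - <<'E'
from h import *
plan([.5052,-.1890,.067],-1.4);print(observe()["finger_gap"])
E
```

```text
clock: 12.1
position: [0.5064, -0.1892, 0.0684]
ee_rot: [[1.0, -0.023, 0.002], [-0.023, -1.0, -0.001], [0.002, 0.001, -1.0]]
contact_force: [0.8, -0.5, -0.5]
finger_gap: 0.0434
turn [ 0.08 -0.1   0.06] shift cm (in goal frame) [-0.12 -0.02  0.14]
0.04343106442061485
```

```bash
python3 -m crank '[[0,0,0,-0.1,0,0.1,-0.4],[0,0,0,0,0,0,-0.6],[0,0,0,0,0,0,-1],[0,0,0,0,0,0,-1],[0,0,0,0,0,0,-1],[0,0,0,0,0,0,-1],[0,0,0,0,0,0,-1],[0,0,0,0,0,0,-1]]' 12
```

```text
clock: 12.77
position: [0.5049, -0.1905, 0.067]
ee_rot: [[1.0, -0.025, 0.001], [-0.025, -1.0, -0.002], [0.001, 0.002, -1.0]]
contact_force: [-0.5, 0.6, 5.6]
finger_gap: 0.0193
```

```bash
python3 -m crank '[[0,0,0,0,0,-0.4,-1],[0,0,0,0,0,-1.5,-1],[0,0,0,0,0,-2.5,-1],[0,0,0,0,0,-3,-1],[0,0,0,0,0,-3,-1],[0,0,0,0,0,-2,-1],[0,0,0,0,0,-1,-1],[0,0,5,0,0,0,-1],[0,0,5,0,0,0,-1],[0,0,0,0,0,0,-1]]'
python3 - <<'E'
from h import *
plan([.5102,.2174,.16],-11.44)
d=get_image("wrist");cv2.imwrite("pics/w7.png",d["img"][:,:,::-1])
E
```

```text
clock: 13.6
position: [0.504, -0.1902, 0.2002]
ee_rot: [[0.98, -0.201, -0.001], [-0.201, -0.98, -0.002], [-0.0, 0.002, -1.0]]
contact_force: [1.1, 0.4, -1.3]
finger_gap: 0.0196
turn [ 0.12  0.02 -0.14] shift cm (in goal frame) [ -7.48 -40.07   4.02]
```

View pics/w7.png

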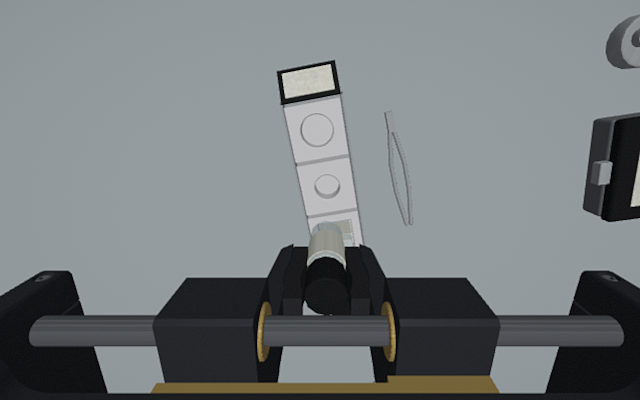

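The tube is in the jaws and its insert is empty. Now to cell 2.

```bash
python3 -m crank '[[0,0,-0.1,-0.4,-2,0,-1],[0,0,0,-0.5,-3,0,-1],[0,0,0,-0.65,-3.5,0,-1],[0,0,0,-0.65,-3.6,0,-1],[0,0,0,-0.65,-3.6,0,-1],[0,0,0,-0.65,-3.6,0,-1],[0,0,0,-0.65,-3.6,0,-1],[0,0,0,-0.65,-3.6,0,-1],[0,0,0,-0.65,-3.6,0,-1],[0,0,0,-0.65,-3.6,0,-1]]'
python3 -m crank '[[0,0,0,-0.6,-3,0,-1],[0,0,0,-0.4,-2,0,-1],[0,0,0,-0.3,-1,1,-1],[0,0,0,-0.1,0,2,-1],[0,0,0,0,0,2.5,-1],[0,0,0,0,0,2.5,-1],[0,0,0,0,0,1,-1],[0,0,0,0,0,0,-1],[0,0,0,0,0,0,-1]]'
python3 - <<'E'
from h import *
plan([.5102,.2174,.062],-11.44)
d=get_image("scene");cv2.imwrite("pics/s8.png",cv2.resize(d["img"][80:200,280:460,::-1],None,fx=4,fy=4))
E
```

```text
clock: 14.48
position: [0.5103, 0.1539, 0.1992]
ee_rot: [[0.981, -0.194, -0.001], [-0.194, -0.981, -0.003], [-0.001, 0.003, -1.0]]
contact_force: [0.8, -0.5, 0.1]
finger_gap: 0.0195
clock: 15.23
position: [0.5089, 0.2129, 0.1093]
ee_rot: [[0.98, -0.197, -0.001], [-0.197, -0.98, -0.003], [-0.0, 0.003, -1.0]]
contact_force: [0.8, 0.3, -1.2]
finger_gap: 0.0195
turn [0.18 0.03 0.09] shift cm (in goal frame) [ 0.04 -0.47  4.73]
```

View pics/s8.png

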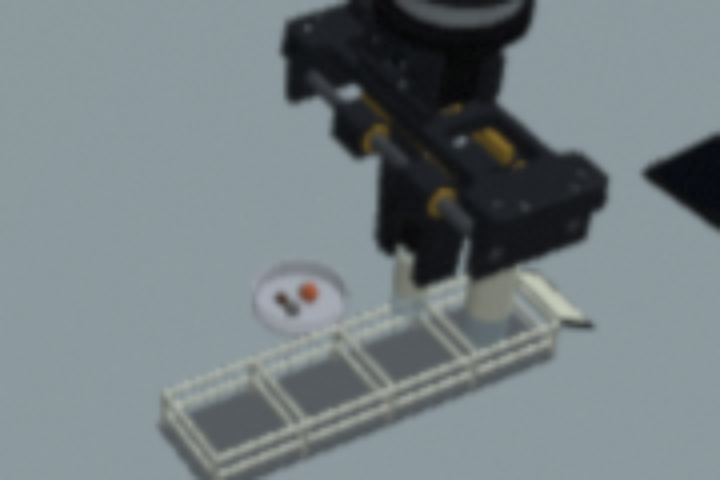

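```bash
python3 -m crank '[[0.15,0,0.1,0,-0.45,1,-1],[0,0,0,0,0,1.5,-1],[0,0,0,0,0,1,-1],[0,0,0,0,0,0.5,-1],[0,0,0,0,0,0.3,-1],[0,0,0,0,0,0.2,-1],[0,0,0,0,0,0,-1]]'
python3 -m crank '[[0,0,0,0,0,0.1,-1],[0,0,0,0,0,0,-1],[0,0,0,0,0,0,-1]]'
```

```text
clock: 15.87
position: [0.5101, 0.2182, 0.0648]
ee_rot: [[0.98, -0.198, 0.001], [-0.198, -0.98, 0.001], [0.001, -0.001, -1.0]]
contact_force: [-0.9, -0.0, -1.0]
finger_gap: 0.0193
clock: 16.12
position: [0.5103, 0.2182, 0.0641]
ee_rot: [[0.98, -0.199, 0.001], [-0.199, -0.98, 0.001], [0.001, -0.001, -1.0]]
contact_force: [-0.2, 0.4, -0.2]
finger_gap: 0.0193
```

```bash
python3 -m crank '[[0,0,0,0,0,0.15,-1],[0,0,0,0,0,0,-1],[0,0,0,0,0,0,-1]]'
python3 -m crank '[[0,0,0,0,0,0.1,-1],[0,0,0,0,0,0,-1],[0,0,0,0,0,0,-1]]'
```

```text
clock: 16.37
position: [0.5101, 0.2181, 0.0623]
ee_rot: [[0.98, -0.199, 0.001], [-0.199, -0.98, 0.001], [0.001, -0.001, -1.0]]
contact_force: [-1.0, -1.2, -0.0]
finger_gap: 0.0194
clock: 16.62
position: [0.51, 0.2181, 0.0612]
ee_rot: [[0.98, -0.198, 0.001], [-0.198, -0.98, 0.001], [0.001, -0.001, -1.0]]
contact_force: [-0.3, 0.4, -1.2]
finger_gap: 0.0196
```

```bash
python3 -m crank '[[0,0,0,0,0,0.07,-1],[0,0,0,0,0,0,-1],[0,0,0,0,0,0,-1]]'

```

```text
clock: 16.87
position: [0.5102, 0.2182, 0.061]
ee_rot: [[0.98, -0.198, 0.001], [-0.198, -0.98, 0.001], [0.001, -0.001, -1.0]]
contact_force: [-0.3, 0.1, 5.4]
finger_gap: 0.0193
```

Contact again at 5.4 N. I'll release and lift.

```bash
python3 -m crank '[[0,0,0,0,0,0,-0.5],[0,0,0,0,0,0,-0.4],[0,0,0,0,0,0,-0.1],[0,0,0,0,0,0,0.3],[0,0,0,0,0,0,0.5],[0,0,0,0,0,0,0.5]]'; python3 -m crank '[[0,0,0,0,0,-1,0.6],[0,0,0,0,0,-2,1],[0,0,0,0,0,-3,1],[0,0,0,0,0,-3,1],[0,0,0,0,0,-3,1],[0,0,0,0,0,-2,1],[0,0,-5,0,0,0,1],[0,0,-5,0,0,0,1],[0,0,0,0,0,0,1]]'
python3 - <<'E'
from h import *
d=get_image("scene");cv2.imwrite("pics/s9.png",cv2.resize(d["img"][80:200,280:460,::-1],None,fx=4,fy=4))
plan([.5037,-.2450,.16],-1.4)
E
```

```text
clock: 17.37
position: [0.51, 0.218, 0.0605]
ee_rot: [[0.98, -0.199, 0.001], [-0.199, -0.98, 0.001], [0.001, -0.001, -1.0]]
contact_force: [-0.1, -0.2, 0.1]
finger_gap: 0.0509
clock: 18.12
position: [0.5101, 0.2178, 0.2018]
ee_rot: [[1.0, -0.023, 0.002], [-0.023, -1.0, 0.001], [0.002, -0.001, -1.0]]
contact_force: [-0.1, -0.3, -0.4]
finger_gap: 0.0883
turn [-0.07 -0.07 -0.16] shift cm (in goal frame) [ 0.51 46.28  4.13]
```

View pics/s9.png

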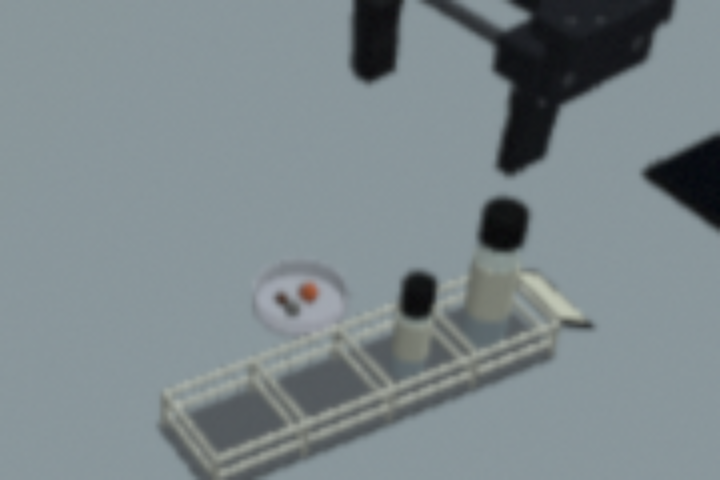

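The vial and tube both stand upright in cells 1 and 2. Now the bottle.

```bash
python3 -m crank '[[0,0,0,0.1,2,0,1],[0,0,0,0.1,3,0,1],[0,0,0,0.1,3.7,0,1],[0,0,0,0.1,3.7,0,1],[0,0,0,0.1,3.7,0,1],[0,0,0,0,3.7,0,1],[0,0,0,0,3.7,0,1],[0,0,0,0,3.7,0,1],[0,0,0,0,3.7,0,1],[0,0,0,0,3.7,0,1]]'
python3 -m crank '[[0,0,0,0,3.7,0,1],[0,0,0,0,3.7,1,1],[0,0,0,0,2.5,1,1],[0,0,0,0,1.5,1,1],[0,0,0,0,0.3,1,1],[0,0,0,0,0,0,1],[0,0,0,0,0,0,1]]'
python3 - <<'E'
from h import *
plan([.5037,-.2450,.067],-1.4)
d=get_image("wrist");cv2.imwrite("pics/w10.png",d["img"][:,:,::-1])
E
```

```text
clock: 19.0
position: [0.5057, -0.1298, 0.2003]
ee_rot: [[1.0, -0.028, 0.0], [-0.028, -1.0, 0.001], [0.0, -0.001, -1.0]]
contact_force: [0.8, 0.3, -0.1]
finger_gap: 0.088
clock: 19.58
position: [0.5034, -0.2423, 0.1598]
ee_rot: [[1.0, -0.023, -0.0], [-0.023, -1.0, 0.003], [-0.0, -0.003, -1.0]]
contact_force: [0.4, 0.9, -0.6]
finger_gap: 0.0879
turn [-0.18  0.01  0.09] shift cm (in goal frame) [0.03 0.27 9.28]
```

View pics/w10.png

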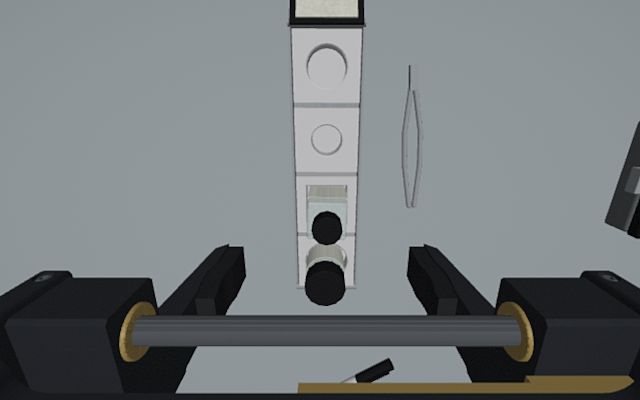

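The bottle is centred between the jaws at (327,228) and looks square to them.

```bash
python3 -m crank '[[-0.2,0,0,0,0.25,1.5,1],[0,0,0,0,0,2,0.7],[0,0,0,0,0,2,0.5],[0,0,0,0,0,1.8,0.4],[0,0,0,0,0,1.3,0.2],[0,0,0,0,0,0.6,0.1],[0,0,0,0,0,0,0],[0,0,0,0,0,0,0]]' 15
python3 - <<'E'
from h import *
plan([.5037,-.2450,.066],-1.4)
E
```

```text
clock: 20.3
position: [0.5041, -0.2465, 0.0689]
ee_rot: [[1.0, -0.024, 0.002], [-0.024, -1.0, -0.002], [0.002, 0.002, -1.0]]
contact_force: [-0.2, -0.5, 0.4]
finger_gap: 0.0447
turn [ 0.14 -0.1   0.05] shift cm (in goal frame) [-0.04 -0.14  0.29]
```

```bash
python3 -m crank '[[0,0,0,0,-0.1,0.25,-0.1],[0,0,0,0,0,0,-0.2],[0,0,0,0,0,0,-0.3],[0,0,0,0,0,0,-0.5],[0,0,0,0,0,0,-1],[0,0,0,0,0,0,-1],[0,0,0,0,0,0,-1],[0,0,0,0,0,0,-1]]' 15
python3 -m crank '[[0,0,0,0,0,-0.4,-1],[0,0,0,0,0,-1.5,-1],[0,0,0,0,0,-2.5,-1],[0,0,0,0,0,-3,-1],[0,0,0,0,0,-3,-1],[0,0,0,0,0,-2,-1],[0,0,0,0,0,-1,-1],[0,0,5,0,0,0,-1],[0,0,5,0,0,0,-1],[0,0,0,0,0,0,-1]]'
python3 - <<'E'
from h import *
plan([.4991,.1625,.16],-11.44)
d=get_image("wrist");cv2.imwrite("pics/w11.png",d["img"][:,:,::-1])
E
```

```text
clock: 20.97
position: [0.5037, -0.2467, 0.0663]
ee_rot: [[1.0, -0.025, 0.002], [-0.025, -1.0, -0.003], [0.002, 0.003, -1.0]]
contact_force: [0.0, 0.6, 5.7]
finger_gap: 0.0299
clock: 21.8
position: [0.5027, -0.2464, 0.1994]
ee_rot: [[0.98, -0.201, -0.0], [-0.201, -0.98, -0.003], [0.0, 0.003, -1.0]]
contact_force: [-0.4, -0.2, -1.1]
finger_gap: 0.03
turn [ 0.17 -0.02 -0.15] shift cm (in goal frame) [ -8.46 -40.01   3.94]
```

View pics/w11.png

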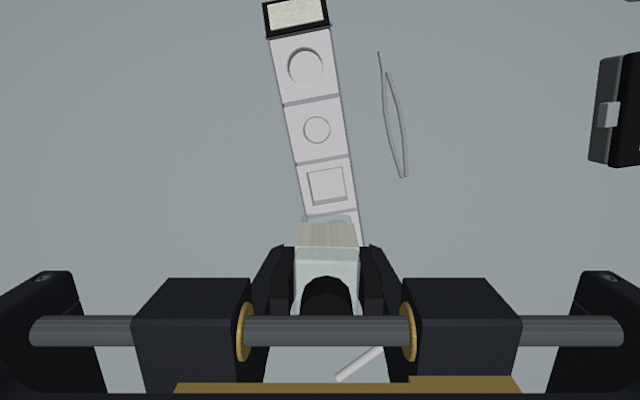

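The bottle is held square in the jaws and its insert is empty. Now to cell 3.

```bash
python3 -m crank '[[0.1,0,-0.1,-0.5,-2,0,-1],[0,0,0,-0.65,-3,0,-1],[0,0,0,-0.7,-3.5,0,-1],[0,0,0,-0.75,-3.6,0,-1],[0,0,0,-0.75,-3.6,0,-1],[0,0,0,-0.75,-3.6,0,-1],[0,0,0,-0.75,-3.6,0,-1],[0,0,0,-0.75,-3.6,0,-1],[0,0,0,-0.75,-3.6,0,-1],[0,0,0,-0.75,-3.6,0,-1]]'
python3 -m crank '[[0,0,0,-0.6,-3,0,-1],[0,0,0,-0.4,-2,0,-1],[0,0,0,-0.3,-1.3,1,-1],[0,0,0,-0.1,0,2,-1],[0,0,0,0,0,2.5,-1],[0,0,0,0,0,2.5,-1],[0,0,0,0,0,1,-1],[0,0,0,0,0,0,-1],[0,0,0,0,0,0,-1]]'
python3 - <<'E'
from h import *
plan([.4991,.1625,.062],-11.44)
d=get_image("scene");cv2.imwrite("pics/s12.png",cv2.resize(d["img"][80:200,280:460,::-1],None,fx=4,fy=4))
E
```

```text
clock: 22.68
position: [0.4992, 0.0997, 0.1987]
ee_rot: [[0.981, -0.194, -0.0], [-0.194, -0.981, -0.002], [-0.0, 0.002, -1.0]]
contact_force: [1.3, -0.7, -0.2]
finger_gap: 0.0303
clock: 23.43
position: [0.4985, 0.1625, 0.1091]
ee_rot: [[0.981, -0.196, -0.0], [-0.196, -0.981, -0.001], [0.0, 0.001, -1.0]]
contact_force: [1.1, -0.5, -0.3]
finger_gap: 0.03
turn [ 0.08 -0.01  0.15] shift cm (in goal frame) [ 0.06 -0.02  4.71]
```

View pics/s12.png

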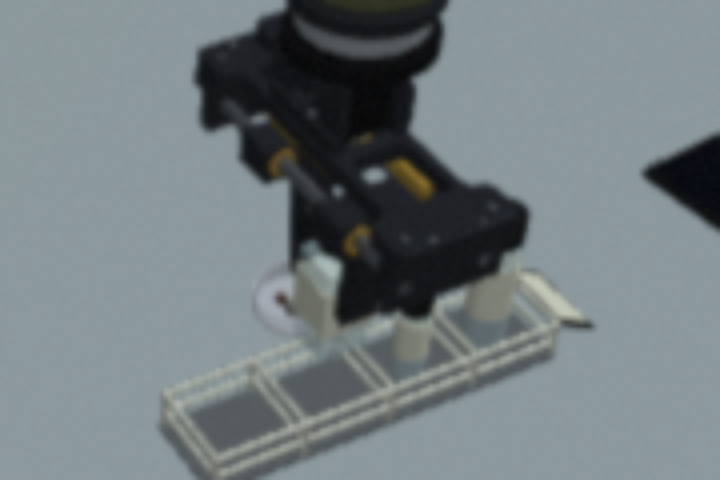

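```bash
python3 -m crank '[[0,0,0.1,0,0,1,-1],[0,0,0,0,0,1.5,-1],[0,0,0,0,0,1,-1],[0,0,0,0,0,0.5,-1],[0,0,0,0,0,0.3,-1],[0,0,0,0,0,0.2,-1],[0,0,0,0,0,0,-1]]'
python3 -m crank '[[0,0,0,0,0,0.1,-1],[0,0,0,0,0,0.1,-1],[0,0,0,0,0,0,-1]]'
```

```text
clock: 24.07
position: [0.4988, 0.1625, 0.0642]
ee_rot: [[0.98, -0.198, 0.001], [-0.198, -0.98, -0.001], [0.001, 0.001, -1.0]]
contact_force: [0.1, 0.2, -1.2]
finger_gap: 0.0302
clock: 24.32
position: [0.4989, 0.1625, 0.0624]
ee_rot: [[0.98, -0.199, 0.001], [-0.199, -0.98, -0.001], [0.002, 0.001, -1.0]]
contact_force: [0.2, -0.7, -0.6]
finger_gap: 0.0298
```

```bash
python3 -m crank '[[0,0,0,0,0,0.1,-1],[0,0,0,0,0,0,-1],[0,0,0,0,0,0,-1]]'
python3 -m crank '[[0,0,0,0,0,0.07,-1],[0,0,0,0,0,0,-1],[0,0,0,0,0,0,-1]]'
```

```text
clock: 24.57
position: [0.4988, 0.1625, 0.0613]
ee_rot: [[0.98, -0.198, 0.001], [-0.198, -0.98, -0.001], [0.001, 0.001, -1.0]]
contact_force: [0.4, -0.1, -0.9]
finger_gap: 0.0301
clock: 24.82
position: [0.4987, 0.1625, 0.0605]
ee_rot: [[0.98, -0.198, 0.001], [-0.198, -0.98, -0.001], [0.001, 0.001, -1.0]]
contact_force: [0.5, 0.3, -0.3]
finger_gap: 0.0301
```

```bash
python3 -m crank '[[0,0,0,0,0,0.06,-1],[0,0,0,0,0,0,-1],[0,0,0,0,0,0,-1]]'

```

```text
clock: 25.07
position: [0.4988, 0.1626, 0.0603]
ee_rot: [[0.98, -0.198, 0.001], [-0.198, -0.98, -0.001], [0.002, 0.001, -1.0]]
contact_force: [-0.1, -1.1, 4.7]
finger_gap: 0.0305
```

```bash
python3 -m crank '[[0,0,0,0,0,0,-0.25],[0,0,0,0,0,0,-0.15],[0,0,0,0,0,0,0.1],[0,0,0,0,0,0,0.4],[0,0,0,0,0,0,0.6],[0,0,0,0,0,0,0.6]]'; python3 -m crank '[[0,0,0,0,0,-1,0.6],[0,0,0,0,0,-2,1],[0,0,0,0,0,-3,1],[0,0,0,0,0,-3,1],[0,0,0,0,0,-3,1],[0,0,0,0,0,-2,1],[0,0,-5,0,0,0,1],[0,0,-5,0,0,0,1],[0,0,0,0,0,0,1]]'
python3 - <<'E'
from h import *
d=get_image("scene");cv2.imwrite("pics/s13.png",cv2.resize(d["img"][80:200,280:460,::-1],None,fx=4,fy=4))
plan([.5015,-.3025,.16],-1.4)
E
```

```text
clock: 25.57
position: [0.4987, 0.1625, 0.0599]
ee_rot: [[0.98, -0.198, 0.001], [-0.198, -0.98, -0.001], [0.001, 0.001, -1.0]]
contact_force: [-0.3, 0.3, 0.1]
finger_gap: 0.0618
clock: 26.32
position: [0.4987, 0.1624, 0.2012]
ee_rot: [[1.0, -0.023, 0.002], [-0.023, -1.0, -0.001], [0.002, 0.001, -1.0]]
contact_force: [0.3, -0.3, 0.9]
finger_gap: 0.0877
turn [ 0.04 -0.09 -0.15] shift cm (in goal frame) [ 1.43 46.47  4.07]
```

View pics/s13.png

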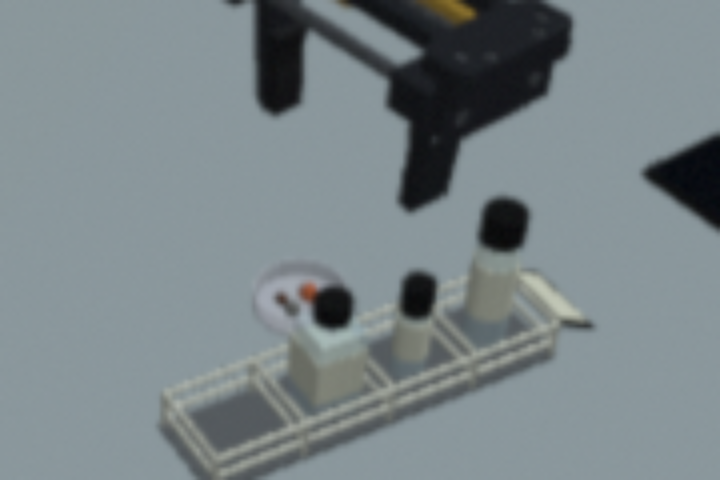

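Three are upright in order in cells 1 to 3. Last is the jar.

```bash
python3 -m crank '[[0,0,-0.1,0.1,2,0,1],[0,0,0,0.15,3,0,1],[0,0,0,0.15,3.7,0,1],[0,0,0,0.15,3.7,0,1],[0,0,0,0.15,3.7,0,1],[0,0,0,0.15,3.7,0,1],[0,0,0,0.15,3.7,0,1],[0,0,0,0.15,3.7,0,1],[0,0,0,0.15,3.7,0,1],[0,0,0,0.1,3.7,0,1]]'
python3 -m crank '[[0,0,0,0,3.7,0,1],[0,0,0,0,3.7,1,1],[0,0,0,0,2.5,1,1],[0,0,0,0,1.5,1,1],[0,0,0,0,0.3,1,1],[0,0,0,0,0,0,1],[0,0,0,0,0,0,1]]'
python3 - <<'E'
from h import *
plan([.5015,-.3025,.067],-1.4)
d=get_image("wrist");cv2.imwrite("pics/w14.png",d["img"][:,:,::-1])
E
```

```text
clock: 27.2
position: [0.5039, -0.1854, 0.2003]
ee_rot: [[1.0, -0.026, 0.0], [-0.026, -1.0, -0.001], [0.0, 0.001, -1.0]]
contact_force: [0.7, 0.7, 0.2]
finger_gap: 0.088
clock: 27.78
position: [0.5019, -0.2978, 0.1599]
ee_rot: [[1.0, -0.021, -0.0], [-0.021, -1.0, 0.002], [-0.0, -0.002, -1.0]]
contact_force: [-0.3, 0.1, -0.3]
finger_gap: 0.0882
turn [-0.09  0.    0.19] shift cm (in goal frame) [-0.03  0.47  9.29]
```

View pics/w14.png

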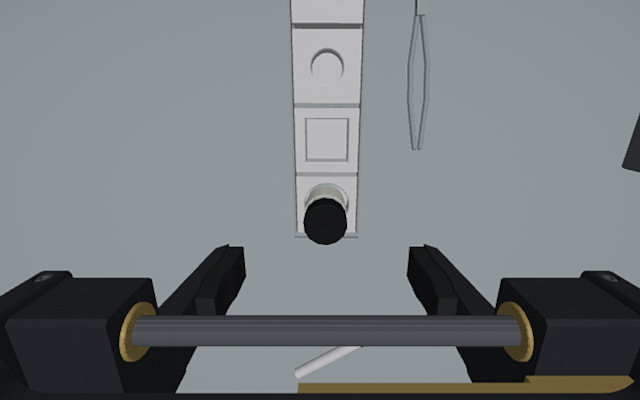

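The jar cap is at (325,222), centred on the jaws.

```bash
python3 -m crank '[[0,0,0.1,0,0.4,1.5,1],[0,0,0,0,0,2,0.8],[0,0,0,0,0,2,0.7],[0,0,0,0,0,1.8,0.5],[0,0,0,0,0,1.3,0.4],[0,0,0,0,0,0.6,0.3],[0,0,0,0,0,0,0.2],[0,0,0,0,0,0,0.2]]' 15
python3 - <<'E'
from h import *
plan([.5015,-.3025,.066],-1.4)
E
```

```text
clock: 28.5
position: [0.5024, -0.3041, 0.0691]
ee_rot: [[1.0, -0.024, 0.002], [-0.024, -1.0, -0.001], [0.002, 0.001, -1.0]]
contact_force: [0.2, -1.0, 0.9]
finger_gap: 0.0531
turn [ 0.06 -0.11  0.01] shift cm (in goal frame) [-0.09 -0.16  0.31]
```

```bash
python3 -m crank '[[0,0,0,-0.1,-0.1,0.25,0.1],[0,0,0,0,0,0,0],[0,0,0,0,0,0,-0.1],[0,0,0,0,0,0,-0.3],[0,0,0,0,0,0,-1],[0,0,0,0,0,0,-1],[0,0,0,0,0,0,-1],[0,0,0,0,0,0,-1]]' 18
python3 -m crank '[[0,0,0,0,0,-0.4,-1],[0,0,0,0,0,-1.5,-1],[0,0,0,0,0,-2.5,-1],[0,0,0,0,0,-3,-1],[0,0,0,0,0,-3,-1],[0,0,0,0,0,-2,-1],[0,0,0,0,0,-1,-1],[0,0,5,0,0,0,-1],[0,0,5,0,0,0,-1],[0,0,0,0,0,0,-1]]'
python3 - <<'E'
from h import *
plan([.4879,.1076,.16],-11.44)
d=get_image("wrist");cv2.imwrite("pics/w15.png",d["img"][:,:,::-1])
E
```

```text
clock: 29.17
position: [0.501, -0.3039, 0.0664]
ee_rot: [[1.0, -0.025, 0.002], [-0.025, -1.0, -0.002], [0.002, 0.001, -1.0]]
contact_force: [-0.5, -0.4, 5.1]
finger_gap: 0.0337
clock: 30.0
position: [0.5, -0.3034, 0.1995]
ee_rot: [[0.98, -0.201, -0.0], [-0.201, -0.98, -0.001], [-0.0, 0.001, -1.0]]
contact_force: [-0.6, -1.1, -1.7]
finger_gap: 0.0335
turn [ 0.05  0.   -0.13] shift cm (in goal frame) [ -9.34 -40.05   3.95]
```

View pics/w15.png

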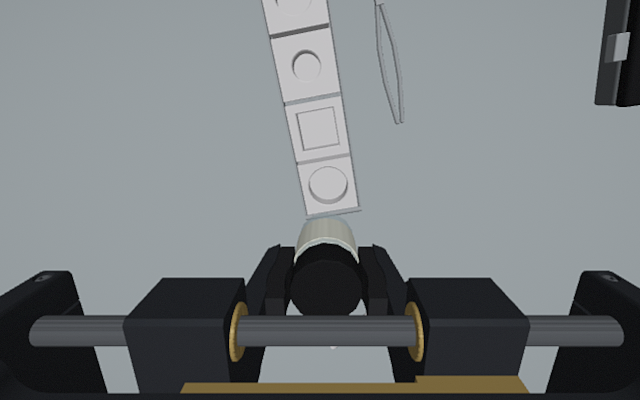

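The jar is held and the tray is empty. Now to cell 4.

```bash
python3 -m crank '[[0,0,-0.1,-0.5,-2,0,-1],[0,0,0,-0.75,-3,0,-1],[0,0,0,-0.8,-3.5,0,-1],[0,0,0,-0.85,-3.6,0,-1],[0,0,0,-0.85,-3.6,0,-1],[0,0,0,-0.85,-3.6,0,-1],[0,0,0,-0.85,-3.6,0,-1],[0,0,0,-0.85,-3.6,0,-1],[0,0,0,-0.85,-3.6,0,-1],[0,0,0,-0.85,-3.6,0,-1]]'
python3 -m crank '[[0,0,0,-0.6,-3,0,-1],[0,0,0,-0.4,-2,0,-1],[0,0,0,-0.3,-1.3,1,-1],[0,0,0,-0.1,0,2,-1],[0,0,0,0,0,2.5,-1],[0,0,0,0,0,2.5,-1],[0,0,0,0,0,1,-1],[0,0,0,0,0,0,-1],[0,0,0,0,0,0,-1]]'
python3 - <<'E'
from h import *
plan([.4879,.1076,.062],-11.44)
d=get_image("scene");cv2.imwrite("pics/s16.png",cv2.resize(d["img"][80:200,280:460,::-1],None,fx=4,fy=4))
E
```

```text
clock: 30.88
position: [0.4878, 0.0442, 0.199]
ee_rot: [[0.981, -0.194, -0.0], [-0.194, -0.981, -0.001], [-0.0, 0.001, -1.0]]
contact_force: [0.8, 0.4, -1.2]
finger_gap: 0.0339
clock: 31.63
position: [0.4867, 0.1071, 0.1088]
ee_rot: [[0.981, -0.195, -0.001], [-0.195, -0.981, -0.002], [-0.001, 0.002, -1.0]]
contact_force: [0.6, 0.3, -0.2]
finger_gap: 0.0337
turn [0.1  0.04 0.21] shift cm (in goal frame) [ 0.11 -0.08  4.68]
```

View pics/s16.png

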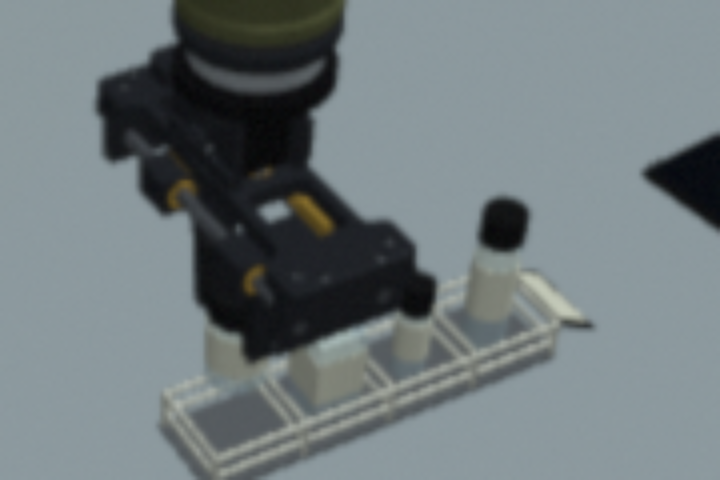

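```bash
python3 -m crank '[[0.1,0,0.2,0.1,0,1,-1],[0,0,0,0,0,1.5,-1],[0,0,0,0,0,1,-1],[0,0,0,0,0,0.5,-1],[0,0,0,0,0,0.3,-1],[0,0,0,0,0,0.2,-1],[0,0,0,0,0,0.1,-1],[0,0,0,0,0,0.1,-1],[0,0,0,0,0,0,-1]]'
python3 -m crank '[[0,0,0,0,0,0.1,-1],[0,0,0,0,0,0,-1],[0,0,0,0,0,0,-1]]'
```

```text
clock: 32.43
position: [0.4885, 0.1069, 0.0628]
ee_rot: [[0.98, -0.2, 0.002], [-0.2, -0.98, 0.001], [0.002, -0.001, -1.0]]
contact_force: [0.7, 0.2, -1.2]
finger_gap: 0.0336
clock: 32.68
position: [0.4884, 0.1069, 0.0617]
ee_rot: [[0.98, -0.2, 0.002], [-0.2, -0.98, 0.001], [0.002, -0.001, -1.0]]
contact_force: [-0.7, 0.2, -0.5]
finger_gap: 0.0336
```

```bash
python3 -m crank '[[0,0,0,0,0,0.1,-1],[0,0,0,0,0,0,-1],[0,0,0,0,0,0,-1]]'
python3 -m crank '[[0,0,0,0,0,0.05,-1],[0,0,0,0,0,0,-1],[0,0,0,0,0,0,-1]]'
```

```text
clock: 32.93
position: [0.4883, 0.1068, 0.0605]
ee_rot: [[0.98, -0.2, 0.001], [-0.2, -0.98, 0.001], [0.001, -0.001, -1.0]]
contact_force: [-0.6, -0.5, -1.2]
finger_gap: 0.0335
clock: 33.18
position: [0.4884, 0.1069, 0.0604]
ee_rot: [[0.98, -0.2, 0.002], [-0.2, -0.98, 0.001], [0.002, -0.001, -1.0]]
contact_force: [-0.5, -0.2, 5.5]
finger_gap: 0.0334
```

```bash
python3 -m crank '[[0,0,0,0,0,0,-0.15],[0,0,0,0,0,0,-0.05],[0,0,0,0,0,0,0.2],[0,0,0,0,0,0,0.5],[0,0,0,0,0,0,0.7],[0,0,0,0,0,0,0.7]]'; python3 -m crank '[[0,0,0,0,0,-1,0.7],[0,0,0,0,0,-2,1],[0,0,0,0,0,-3,1],[0,0,0,0,0,-3,1],[0,0,0,0,0,-3,1],[0,0,0,0,0,-3,1],[0,0,0,0,2,-2,1],[0,0,0,0,3,0,1],[0,0,0,0,1,0,1],[0,0,0,0,0,0,1]]'
python3 - <<'E'
from h import *
d=get_image("scene");a=cv2.resize(d["img"][80:200,280:460,::-1],None,fx=4,fy=4)
cv2.imwrite("pics/s17.png",a)
d=get_image("wrist");cv2.imwrite("pics/w17.png",d["img"][:,:,::-1])
R=np.array([.50461,.18992,np.radians(-101.44)])
for n,(r,zt,h,l) in O.items():
    w=place(R,[l[0],0,0])[0];e=hullmask_c(d,w[0],w[1],r,zt-.006,h)
    for b in blobs(d):
        if abs((b[0]+b[2]-e[0]-e[2])/2)<15 and abs(b[3]-e[3])<15 and b[4]<1500: 
            x,res=capfit(d,b[:4],w[0],w[1],r,zt-.006,h);print(n,((x-w[:2])*1e3).round(1),res.round(1))
print(observe()["position"])
E
```

```text
clock: 33.68
position: [0.4883, 0.1069, 0.0599]
ee_rot: [[0.98, -0.2, 0.001], [-0.2, -0.98, 0.001], [0.001, -0.001, -1.0]]
contact_force: [0.2, 0.4, 0.3]
finger_gap: 0.0665
clock: 34.52
position: [0.4751, 0.0445, 0.2303]
ee_rot: [[0.979, -0.205, 0.0], [-0.205, -0.979, -0.002], [0.001, 0.002, -1.0]]
contact_force: [1.1, 0.3, -0.3]
finger_gap: 0.0881
bottle [-0.1  2. ] [-0.7 -0.8  0.7  1. ]
jar [ 0.2 -0.2] [-0.2 -0.5  0.2  0.5]
[0.47599775 0.04846585 0.22993356]
```

View pics/s17.png

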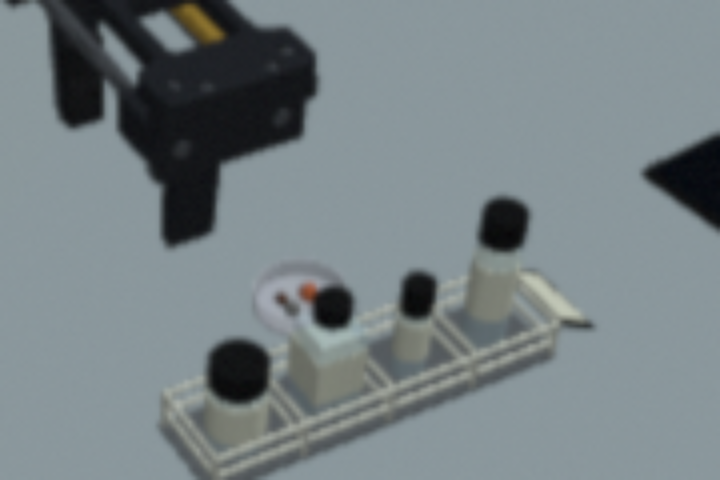

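View pics/w17.png

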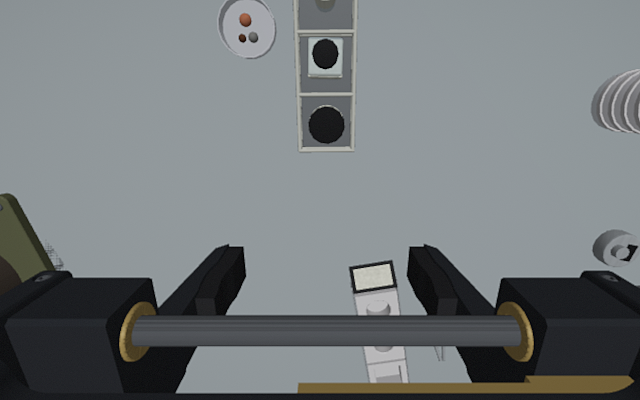

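All four stand upright in order from the rack's card (vial, tube, bottle, jar) and the gripper is clear of everything. Handing in.

```bash
python3 - <<'E'
from cell import *
print(job_done())
E
```

```text
the job is handed in; nothing more can be done
None
```

All four samples are in the wire rack, one upright per cell. Counted from the rack's label end they run tall vial, slim tube, square bottle, wide jar, the same order as in the tray. The job was handed in at about 35 s, against the 106 s limit.

- **Placing:** I lowered each sample in millimetre steps until the wrist force showed contact, about 5 N, and only then opened the gripper.
- **Last checks:** The final scene picture shows all four upright in the correct cells. The wrist camera puts the jar within 0.3 mm of its cell centre and the bottle about 2 mm off, well inside the cell. The vial and tube were checked by eye only, because they were out of that view. The gripper is open, well above and to one side of the rack.
- **Disagreements:** The fixed scene and top cameras differed by 4–5 mm on where the tray and rack stood. I used the closer wrist-camera fits instead, which agreed with the known sizes to under 1 mm in the rack and about 2 mm in the tray.

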